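Pack four salvaged car parts into their nests

TASK

Four tested used car parts - a disc horn, a window motor, a black relay module and an amber marker lamp - lie about the packing bench. Put each one into the packing nest whose recess has its shape, right way up, the right way round and lying fully home on the recess floor. Set each part down in its nest rather than dropping it, and leave all four at rest there.

Things in the scene. Friction and masses are not known exactly. Their poses are not given: they have to be found in the camera images.
- horn: Round black disc horn with a steel magnet cup standing on its middle, yellow dot sticker; 0.3 kg. Disc 80 mm diameter, 22 mm high; cup 36 mm diameter, from 22 to 54 mm above the underside: grip it there from above. Starts upright on the bench, any yaw. Origin: centre of the underside; z up along the axis.
- motor: Window motor, 0.45 kg: silver can along x, 40 mm diameter, axis 20 mm up, x = -64 to 0 mm; round black gearbox 68 mm diameter, 34 mm high, centred at x = +30 mm, with a 12 mm shaft stub up to 46 mm. 128 mm long. Mass centre near x = -13 mm; grip across the can (along y) at x = -25 mm. Starts upright on the bench, any yaw. Origin: mid-length, at the underside; x points from can to gearbox, z up.
- relay: Black relay module, a rectangular box 70 mm (x) by 44 mm (y) by 36 mm high, with a white label, yellow dot and grey ribs on top; 0.15 kg. Grip across y (44 mm) from above. Starts upright on the bench, any yaw. Origin: centre of the underside; x along the length, z up. Either way round will do (half turn).
- lamp: Side marker lamp: a long black base 110 mm (x) by 36 mm (y) by 14 mm high under an amber lens 98 mm by 30 mm whose top is 34 mm above the underside; 0.12 kg. Grip the lens across y (30 mm) in the middle, from above. Starts upright on the bench, any yaw. Origin: centre of the underside; x along the length, z up. Either way round will do (half turn).
- horn_nest: Round nest for the horn, 112 mm outside, round recess 96 mm diameter. Fixed; blue-grey rim 8 mm thick, top 9 mm above the bench; pale recess floor at 3 mm; 8 mm play all round the part. Origin: centre of underside (bench height), z up. Part home: origin over this origin, underside 3 mm above it.
- motor_nest: Key-shaped nest for the motor: narrow bay 56 mm wide, x = -72 to -12 mm (can); wide bay 84 mm, x = -12 to +72 mm (gearbox). Fixed; blue-grey rim 8 mm thick, top 9 mm above the bench; pale recess floor at 3 mm; 8 mm play all round the part. Origin: centre of underside (bench height), z up. Part home: origin over this origin, underside 3 mm above it and x along this x (fits one way only).
- relay_nest: Rectangular nest for the relay module, recess 86 mm (x) by 60 mm (y), 102 by 76 mm outside. Fixed; blue-grey rim 8 mm thick, top 9 mm above the bench; pale recess floor at 3 mm; 8 mm play all round the part. Origin: centre of underside (bench height), z up. Part home: origin over this origin, underside 3 mm above it and its x axis along this x axis, either way round.
- lamp_nest: Long narrow nest for the marker lamp, recess 126 mm (x) by 52 mm (y), 142 by 68 mm outside. Fixed; blue-grey rim 8 mm thick, top 9 mm above the bench; pale recess floor at 3 mm; 8 mm play all round the part. Origin: centre of underside (bench height), z up. Part home: origin over this origin, underside 3 mm above it and its x axis along this x axis, either way round.
Things that resemble listed ones, but are neither listed nor needed, are in the scene too. What is shaped like the lamp but pink or white is not meant.

How it is judged:
At the end, for the whole second after the job is handed in: Each of the four parts lies in its own nest: origin within 13 mm of the nest's horizontally and less than 5.5 mm above it (on the recess floor), upright within 0.08 rad, all but the horn in line with the nest within 0.3 rad, released and at rest (horizontal distance between horn and horn_nest below 0.013 m and z of horn in the frame of horn_nest below 0.0055 m and angle between each of horn, motor, relay, lamp's own z axis and vertical below 0.08 rad and linear speed of each of horn, motor, relay, lamp below 0.02 m/s and angular speed of each of horn, motor, relay, lamp below 0.2 rad/s and horizontal distance between motor and motor_nest below 0.013 m and z of motor in the frame of motor_nest below 0.0055 m and angle between the x axis of motor and the x axis of motor_nest, either way round below 0.3 rad and horizontal distance between relay and relay_nest below 0.013 m and z of relay in the frame of relay_nest below 0.0055 m and angle between the x axis of relay and the x axis of relay_nest, either way round below 0.3 rad and horizontal distance between lamp and lamp_nest below 0.013 m and z of lamp in the frame of lamp_nest below 0.0055 m and angle between the x axis of lamp and the x axis of lamp_nest, either way round below 0.3 rad); the robot touches nothing.
It fails at once if the horn falls free (nothing touching it) more than 4 cm above the bench (contact force between horn and anything else below 0.001 N and height (world z) of horn above 0.04 m).
It fails at once if the motor falls free (nothing touching it) more than 4 cm above the bench (contact force between motor and anything else below 0.001 N and height (world z) of motor above 0.04 m).
It fails at once if the relay falls free (nothing touching it) more than 4 cm above the bench (contact force between relay and anything else below 0.001 N and height (world z) of relay above 0.04 m).
It fails at once if the lamp falls free (nothing touching it) more than 4 cm above the bench (contact force between lamp and anything else below 0.001 N and height (world z) of lamp above 0.04 m).
It also fails if it takes over 104 s, if anything falls off the work surface, if the arm or the gripper's body presses on something with over 40 N, if the wrist force passes 120 N, or if a joint passes its speed limit or range.

ROBOT

A 6-joint arm with a two-finger parallel gripper is mounted at the origin on the work surface. World frame = base frame: x ahead of the robot, y to its left, z up, the work surface at z = 0. Lengths are in m, angles in rad, forces in N, time in s.
With the tool pointing down it reaches from about 0.25 to 0.725 m from the base axis. Payload 4 kg.
Tool frame: the origin (TCP) lies between the finger pads; the fingertips stand 8 mm ahead of it and the grasp point (between the pads) lies 11 mm behind it (bot.tip_reach is the distance from the TCP to the fingertips, in m); z points along the fingers, y is the line along which they close (so a half turn about z gives the same grasp; the last joint's range is limited). The gripper opens to 85 mm and grips with 20 to 120 N. Pads are 22 mm wide; open, the fingers measure 114 mm over their backs; the gripper's body (76 mm by 85 mm) begins 54 mm behind the grasp point. The pads swing forward as they close: fully open they stand 13 mm farther back than shut.
Start: joints at [-1.338, 0.241, 0.005, 1.335, 0, 1.571], TCP at [0.115, -0.487, 0.239] pointing down, gripper open.
Joint ranges: [-2.72, 2.72], [-1.05, 1.87], [-1.09, 1.28], [-1.99, 2.15], [-1.42, 1.44], [-3.14, 3.14]. Speed limits (rad/s): [2.79, 2.79, 3.14, 3.14, 3.14, 3.14].

INTERFACE

Orientations are given as a unit quaternion [x, y, z, w].
In Python, from workcell import bot gives the robot as it stands.
- The arm moves only by the tool move_arm, never from a script. Its argument "deltas" is a list of rows, each a list of 7 numbers: the opening, from 0 (shut) to 1 (fully open), then the shift along the tool's x, y, z in mm, then the turn, a rotation vector about the tool's x, y, z in degrees. In form: [[gripper, tx, ty, tz, ax, ay, az], ...]. A call has 1 to 10 rows; each row shifts and turns the commanded pose from where the row before left it, along the tool's axes as they then stand; what a row does not reach is not made up. A row lasts 1/12 s, in which the tool goes at most 41.7 mm and 7.16 degrees, less where a joint would pass 70% of its speed; a pose out of reach is approached as far as the arm can. A call is refused whole if a number of a shift passes 41.7 or a number of a turn 7.16, either way. A call with a gripper value outside its range is refused whole. The fingers move at their own pace and stop on an object; the grip force is fixed at half the most. Time passes only in rows, so rows that do not move let the fingers close. It gives the time, the measured TCP pose, the force, the opening and the grip force at its end, in the units of the state.
- bot.get_obs(): the state, without advancing time (a new reading comes with each control period).
- bot.camera(name): name is "side" or "top" or "wrist"; returns the picture (420x560x3 uint8, blue, green, red); there is no depth.
- bot.calibration(name): a dict with "K" (3x3 intrinsics, pixels), "position" and "orientation" of the camera in the world. Camera axes: x right, y down, z forward; pixel columns grow to the right and rows downward; lengths in m; the calibration is good to about 2 mm. A picture is of the moment at which its call begins: read the wrist's pose just before it. calibration takes no time and is no camera call; for the wrist camera it gives the pose at the moment of the call.
- bot.job_done(): hands the job in; it is judged then, once.
Trained networks look in the newest picture that a camera, given by its name, has taken for a name from the list of things; names that differ only in an ending like _2 or _b are one class to them, and where a whole thing is asked for, a point or a joint stands for the part that bears it (a point fixed in the world has none). Each returns a list of dicts, best first, with "conf" (0 to 1); they miss things now and then, are a little off and sometimes report something else, mostly with a low value. They report only what shows in the picture. A call takes as long as a camera call. They do not tell look-alikes from the thing itself.
- bot.outline_of(query, camera): "pixels" (420x560 bool, what is visible of it) and "rect" ([left, top, width, height] in pixels, round what is visible of it).
The state is a dict: "clock": time; "joint_pos": joint angles; "joint_vel": joint speeds; "tau": joint torques, N m; "eef_pos": TCP position; "tool_rot": TCP orientation; "ft_force": force on the tool from outside, world axes, zero at the start; "ft_torque": the same for the moment, N m; "grip_width": finger opening in m; "grasp_force": force on a finger pad.
Only numpy, scipy, OpenCV 4.12 (cv2) and the standard library are available. Lean on these libraries where they do the work, as an engineer would, in place of code of your own. Each camera call takes 0.05 s, during which the arm holds its last target. There are 200 camera calls.

## Working session

There is one attempt and no reset: what is moved stays moved. The work goes in short steps, Python scripts to look and compute and a tool call to move; the robot and the scene stay as the last step left them, time stands still between calls to the robot, and variables do not carry over. Pictures are saved under pics/ and viewed, at most 14 in all, crops included, and the job is handed in when it is done.

Besides the shell and the picture viewer there is one more tool, called by a JSON object that holds its "name" and its "arguments". move_arm: Moves the arm, as the interface text tells. Its arguments: {"type":"object","properties":{"deltas":{"type":"array","items":{"type":"array","items":{"type":"number"}}}},"required":["deltas"]}

```bash
ls; mkdir -p pics
cat > h.py <<'E'
import numpy as np, cv2
from scipy.spatial.transform import Rotation as R
from workcell import bot
def ray(cam,uv,z,cal=None):
    c=cal or bot.calibration(cam); K=np.array(c["K"]); q=R.from_quat(c["orientation"]).as_matrix()
    uv=np.atleast_2d(uv).astype(float); d=np.c_[uv,np.ones(len(uv))]@np.linalg.inv(K).T@q.T
    p=np.array(c["position"]); return (p+d*((z-p[2])/d[:,2:]))[:,:2]
def snap(cam,name):
    im=bot.camera(cam); cv2.imwrite(f"pics/{name}.png",im); return im
def look(q,cam,z,n=4):
    for o in bot.outline_of(q,cam)[:n]:
        m=o["pixels"].astype(np.uint8); ys,xs=np.nonzero(m)
        if len(xs)<20: continue
        P=ray(cam,np.c_[xs,ys],z)
        r=cv2.minAreaRect((P*1000).astype(np.float32))
        print(q,cam,"conf %.2f"%o["conf"],"px",np.round([xs.mean(),ys.mean()]),"xy",P.mean(0).round(4),"rect mm",np.round(r[0],0),np.round(r[1],0),"ang %.1f"%r[2])
E
python3 - <<'E'
from h import *
print(bot.tip_reach,bot.get_obs())
for c in("top","side"):
    k=bot.calibration(c);print(c,k["position"],np.round(k["orientation"],3),np.array(k["K"])[0])
snap("side","side0"); snap("top","top0")
for q,z in(("horn",.022),("motor",.03),("relay",.036),("lamp",.014),("horn_nest",.009),("motor_nest",.009),("relay_nest",.009),("lamp_nest",.009)): look(q,"top",z)
E
```

```text
pics
0.008 {'clock': 0.0, 'joint_pos': array([-1.33799284e+00,  2.41403135e-01,  3.68956728e-03,  1.33522203e+00,
        1.49754045e-05,  1.57078153e+00]), 'joint_vel': array([-8.15708892e-04,  2.19366967e-04,  1.20821608e-03,  1.73151056e-05,
        3.18644666e-04, -8.69661871e-04]), 'tau': array([-2.35229572e-04, -3.72320831e+01,  2.52406704e+01,  1.69966975e-02,
        4.91210562e-05, -2.71412588e-06]), 'eef_pos': array([ 0.11520954, -0.48588688,  0.23840466]), 'tool_rot': array([ 9.93231536e-01,  1.16146335e-01, -1.16781478e-04, -1.06326695e-03]), 'ft_force': array([ 0.51747137, -0.01344978,  0.34628096]), 'ft_torque': array([ 0.02718254, -0.0001997 ,  0.01468418]), 'grasp_force': 0.0, 'grip_width': 0.08508640834849678}
top [0.30155277 0.00680878 1.61525331] [-0.701  0.712 -0.025  0.028] [535.62872868   0.         280.68604792]
side [0.16110138 0.91332661 1.19922123] [-0.138  0.93  -0.338  0.041] [450.95010226   0.         281.86978466]
horn top conf 0.81 px [319. 200.] xy [ 0.4508 -0.105 ] rect mm [ 451. -105.] [75. 81.] ang 88.9
motor top conf 0.90 px [192. 235.] xy [0.351  0.2751] rect mm [357. 273.] [ 74. 129.] ang 44.4
relay top conf 0.76 px [432. 179.] xy [ 0.5045 -0.4399] rect mm [ 505. -439.] [51. 76.] ang 69.7
lamp top conf 0.90 px [252. 199.] xy [0.4578 0.0962] rect mm [458.  96.] [111.  38.] ang 44.0
lamp top conf 0.86 px [178. 294.] xy [0.1779 0.319 ] rect mm [178. 320.] [107.  32.] ang 89.1
lamp top conf 0.64 px [392. 291.] xy [ 0.1759 -0.3136] rect mm [ 175. -313.] [ 38. 111.] ang 27.8
horn_nest top conf 0.79 px [235. 136.] xy [0.6515 0.1462] rect mm [652. 145.] [107. 108.] ang 89.1
motor_nest top conf 0.68 px [139. 184.] xy [0.5075 0.4372] rect mm [509. 443.] [164. 103.] ang 75.0
relay_nest top conf 0.59 px [381. 228.] xy [ 0.363  -0.2872] rect mm [ 364. -288.] [106.  82.] ang 35.5
lamp_nest top conf 0.58 px [335. 131.] xy [ 0.6611 -0.1567] rect mm [ 661. -156.] [143.  70.] ang 32.5
```

View pics/top0.png

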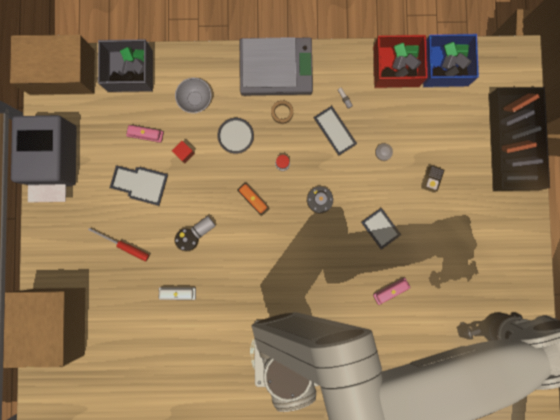

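The top view shows the amber lamp at (252,199). Its look-alikes are pink at (145,132) and (392,291), and white at (178,294). The horn is at (319,199); the other round things are a grey bowl at (193,95) and a knob at (384,152). The motor is at (195,233) and the relay at (433,179). The nests are round (235,136), key-shaped (139,184), square (381,228) and long (335,131). I'll confirm these in one enlarged crop mosaic and measure the axes.

```bash
cat >> h.py <<'E'
def axis(P):
    r=cv2.minAreaRect((P*1000).astype(np.float32)); b=cv2.boxPoints(r); e=[b[1]-b[0],b[2]-b[1]]
    v=max(e,key=np.linalg.norm); return np.array(r[0])/1000,np.degrees(np.arctan2(v[1],v[0]))%180
def go(x,y,yaw,z):
    """totals from the present pose to TCP (x,y,z), tool x along yaw (deg, mod 180)"""
    o=bot.get_obs(); p=o["eef_pos"]; M=R.from_quat(o["tool_rot"]).as_matrix(); cur=np.degrees(np.arctan2(M[1,0],M[0,0]))
    for k in(0,1):
        d=(yaw-cur+90)%180-90
        if k: d=d-180*np.sign(d)
        a=np.radians(cur+d); t=np.array([x,y])-p[:2]; c=np.radians(cur)
        f=lambda a:(1000*np.array([t@[np.cos(a),np.sin(a)],t@[np.sin(a),-np.cos(a)]])).round(1)
        q6=o["joint_pos"][5]+np.radians(d)-(np.arctan2(y,x)-np.arctan2(p[1],p[0]))
        print("turn az %.1f"%-d,"shift before-turn axes",f(c),"after-turn",f(a),"tz %.1f"%(1000*(p[2]-z)),"q6~%.2f"%q6)
    print("tcp",p.round(4),"yaw %.1f"%cur,"tilt",M[:2,2].round(4),"t %.2f"%o["clock"],"w %.4f"%o["grip_width"],"F",np.round(o["ft_force"],1))
E
python3 - <<'E'
from h import *
im=cv2.imread("pics/top0.png"); T=[]
for u,v in((319,199),(195,233),(433,179),(252,199),(381,228),(139,184)):
    T.append(cv2.resize(im[v-30:v+30,u-30:u+30],(260,260),interpolation=cv2.INTER_CUBIC))
cv2.imwrite("pics/mos.png",np.vstack([np.hstack(T[:3]),np.hstack(T[3:])]))
bot.camera("top")
for q,z in(("motor",.03),("relay",.036),("lamp",.014),("motor_nest",.009),("relay_nest",.009),("lamp_nest",.009)):
    o=bot.outline_of(q,"top")[0]; ys,xs=np.nonzero(o["pixels"]); c,a=axis(ray("top",np.c_[xs,ys],z)); print(q,c.round(3),"%.1f"%a)
w=bot.calibration("wrist");print(w, R.from_quat(w["orientation"]).as_matrix().round(2))
go(.458,.096,0,.25)
E
```

```text
motor [0.349 0.267] 114.9
relay [ 0.506 -0.44 ] 159.7
lamp [0.178 0.323] 89.1
motor_nest [0.511 0.442] 73.9
relay_nest [ 0.362 -0.287] 34.8
lamp_nest [ 0.661 -0.157] 31.2
{'K': array([[328.50056731,   0.        , 281.8709534 ],
       [  0.        , 328.50056731, 210.52796787],
       [  0.        ,   0.        ,   1.        ]]), 'position': array([ 0.19021571, -0.46784443,  0.37391315]), 'orientation': array([ 0.7752337 , -0.6130184 , -0.09454202,  0.11951133])} [[ 0.23 -0.93 -0.29]
 [-0.97 -0.22 -0.07]
 [-0.    0.3  -0.95]]
turn az 13.3 shift before-turn axes [ 467.8 -487.8] after-turn [ 342.6 -582.5] tz -10.7 q6~-0.21
turn az -166.7 shift before-turn axes [ 467.8 -487.8] after-turn [-342.6  582.5] tz -10.7 q6~2.94
tcp [ 0.1154 -0.4865  0.2393] yaw 13.3 tilt [ 0.     -0.0001] t 0.85 w 0.0853 F [0.5 0.4 0.3]
```

View pics/mos.png

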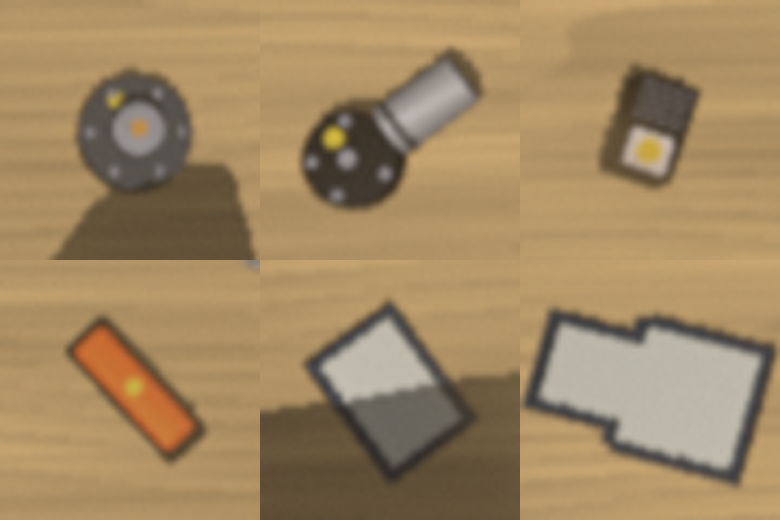

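The crops confirm all four parts: horn with cup, motor with the gearbox to the lower left, relay with label, and the amber lamp. The key nest's narrow bay is to the left. I'll do the relay first.

{"name": "move_arm", "arguments": {"deltas": [[1, 39, 4.4, 0, 0, 0, 0], [1, 39, 4.4, 0, 0, 0, 0], [1, 39, 4.4, 0, 0, 0, 0], [1, 39, 4.4, 0, 0, 0, 0], [1, 39, 4.4, 0, 0, 0, 0], [1, 39, 4.4, 0, 0, 0, 0], [1, 39, 4.4, 0, 0, 0, 0], [1, 39, 4.4, 0, 0, 0, 0], [1, 39, 4.4, 0, 0, 0, 0], [1, 39, 4.4, 0, 0, 0, 0]]}}

```text
clock: 1.68
eef_pos: [0.5068, -0.4387, 0.2393]
tool_rot: [0.993, 0.116, 0.0, 0.0]
ft_force: [1.2, -1.6, -0.2]
grip_width: 0.0854
grasp_force: 0.0
```

{"name": "move_arm", "arguments": {"deltas": [[1, 0, 0, 10, 0, 0, 6.7], [1, 0, 0, 10, 0, 0, 6.7], [1, 0, 0, 10, 0, 0, 6.7], [1, 0, 0, 10, 0, 0, 6.7], [1, 0, 0, 10, 0, 0, 6.7], [1, 0, 0, 0, 0, 0, 0], [1, 0, 0, 0, 0, 0, 0]]}}

```text
clock: 2.27
eef_pos: [0.5046, -0.439, 0.1885]
tool_rot: [0.985, -0.174, -0.001, -0.001]
ft_force: [-0.2, -0.4, 0.4]
grip_width: 0.0853
grasp_force: 0.0
```

```bash
cat >> h.py <<'E'
def wl(q,z,name=None,n=3):
    cal=bot.calibration("wrist"); im=bot.camera("wrist"); 
    for o in bot.outline_of(q,"wrist")[:n]:
        ys,xs=np.nonzero(o["pixels"])
        if len(xs)<20: continue
        P=ray("wrist",np.c_[xs,ys],z,cal); c,a=axis(P); r=cv2.minAreaRect((P*1000).astype(np.float32))
        print(q,"conf %.2f"%o["conf"],"rectpx",np.round(o["rect"]),"mean",P.mean(0).round(4),"c",c.round(4),"size",np.round(r[1],0),"ax %.1f"%a)
        cs=cv2.findContours(o["pixels"].astype(np.uint8),0,1)[0]; cv2.drawContours(im,cs,-1,(0,255,0),1)
    if name: cv2.imwrite(f"pics/{name}.png",im)
E
python3 - <<'E'
from h import *
wl("relay",.036,"wrelay"); go(.506,-.44,-20.3,.1)
E
```

```text
relay conf 0.63 rectpx [262. 145.  50.  80.] mean [ 0.5125 -0.445 ] c [ 0.5114 -0.4445] size [43. 72.] ax 159.5
turn az 0.3 shift before-turn axes [0.9 0.1] after-turn [0.9 0.1] tz 90.0 q6~2.77
turn az -179.7 shift before-turn axes [0.9 0.1] after-turn [-0.9 -0.1] tz 90.0 q6~5.91
tcp [ 0.5052 -0.4396  0.19  ] yaw -20.0 tilt [ 0.0008 -0.0006] t 2.37 w 0.0855 F [-0.4  0.3 -0.5]
```

View pics/wrelay.png

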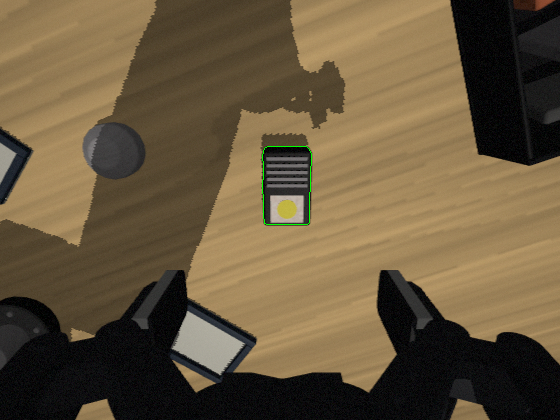

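```bash
sed -i 's/q6=o\["joint_pos"\]\[5\]+np.radians(d)-(/q6=o["joint_pos"][5]-np.radians(d)+(/' h.py
```

{"name": "move_arm", "arguments": {"deltas": [[1, 8, 2.5, 0, 0, 0, 0.5], [1, 0, 0, 35, 0, 0, 0], [1, 0, 0, 35, 0, 0, 0], [1, 0, 0, 35, 0, 0, 0], [1, 0, 0, 35, 0, 0, 0], [1, 0, 0, 20, 0, 0, 0], [1, 0, 0, 12, 0, 0, 0], [1, 0, 0, 0, 0, 0, 0], [0, 0, 0, 0, 0, 0, 0], [0, 0, 0, 0, 0, 0, 0]]}}

```text
clock: 3.2
eef_pos: [0.5132, -0.4458, 0.0199]
tool_rot: [0.984, -0.179, 0.002, 0.001]
ft_force: [-0.8, -0.3, 0.7]
grip_width: 0.0637
grasp_force: 0.0
```

{"name": "move_arm", "arguments": {"deltas": [[0, 0, 0, 0, 0, 0, 0], [0, 0, 0, 0, 0, 0, 0], [0, 0, 0, 0, 0, 0, 0], [0, 0, 0, 0, 0, 0, 0]]}}

```text
clock: 3.53
eef_pos: [0.5132, -0.4458, 0.0203]
tool_rot: [0.984, -0.179, 0.002, 0.001]
ft_force: [0.4, -0.5, 6.2]
grip_width: 0.0432
grasp_force: 64.0
```

{"name": "move_arm", "arguments": {"deltas": [[0, 0, 0, -20, 0, 0, 0], [0, 0, 0, -30, 0, 0, 0], [0, 0, 0, -30, 0, 0, -7], [0, 0, 0, -30, 0, 0, -7], [0, 0, 0, -20, 0, 0, -7], [0, 0, 0, 0, 0, 0, -7], [0, 0, 0, 0, 0, 0, -7], [0, 0, 0, 0, 0, 0, -7], [0, 0, 0, 0, 0, 0, -7], [0, 0, 0, 0, 0, 0, -6.4]]}}

```text
clock: 4.37
eef_pos: [0.5114, -0.4442, 0.1474]
tool_rot: [0.954, 0.301, -0.0, -0.0]
ft_force: [-0.7, -0.2, -1.3]
grip_width: 0.0427
grasp_force: 62.9
```

Run:
```python
from h import *
go(.363,-.2875,34.8,.15)
```

```text
turn az 0.3 shift before-turn axes [ -31.4 -213.5] after-turn [ -32.4 -213.4] tz -2.6 q6~1.86
turn az -179.7 shift before-turn axes [ -31.4 -213.5] after-turn [ 32.4 213.4] tz -2.6 q6~-1.28
tcp [ 0.5114 -0.4442  0.1474] yaw 35.1 tilt [-0.0003  0.0003] t 4.37 w 0.0427 F [-0.7 -0.2 -1.3]
```

Stop a little short on the way to see the nest with the wrist camera.

{"name": "move_arm", "arguments": {"deltas": [[0, -5, -35.5, 0, 0, 0, 0], [0, -5, -35.5, 0, 0, 0, 0], [0, -5, -35.5, 0, 0, 0, 0], [0, -5, -35.5, 0, 0, 0, 0], [0, -5, -35.5, 0, 0, 0, 0], [0, -6, -35.5, 0, 0, 0, 0], [0, 0, 0, 0, 0, 0, 0]]}}

```text
clock: 4.95
eef_pos: [0.3566, -0.2798, 0.1451]
tool_rot: [0.954, 0.299, -0.004, -0.006]
ft_force: [-1.7, 0.7, -2.5]
grip_width: 0.0427
grasp_force: 63.1
```

Run:
```python
from h import *
wl("relay_nest",.009,"wrn"); go(.363,-.2875,34.8,.024)
```

```text
relay_nest conf 0.85 rectpx [254. 139.  89.  97.] mean [ 0.3816 -0.2756] c [ 0.3711 -0.2813] size [82. 76.] ax 34.8
turn az -0.0 shift before-turn axes [-1.3  1.1] after-turn [-1.3  1.1] tz 123.6 q6~1.86
turn az 180.0 shift before-turn axes [-1.3  1.1] after-turn [ 1.3 -1.1] tz 123.6 q6~5.01
tcp [ 0.3635 -0.2858  0.1476] yaw 34.8 tilt [-0.0003  0.0003] t 5.05 w 0.0426 F [ 1.4  0.4 -1.5]
```

View pics/wrn.png

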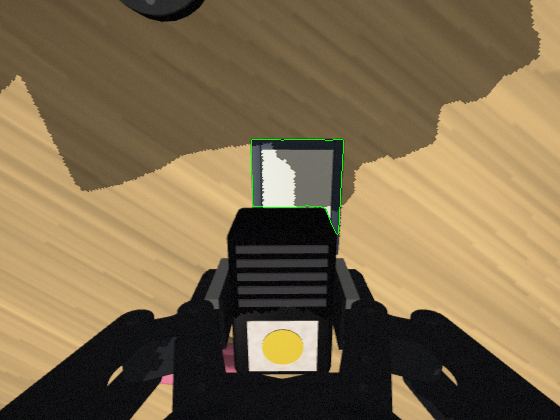

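The wrist view shows the relay between the fingers, with the nest below it: far edge at row 139, columns 252 to 343. From that edge I'll work out the nest centre and check it against the top-view value.

Run:
```python
from h import *
P=ray("wrist",[[252,140],[343,140]],.009); d=P[1]-P[0]; n=np.array([d[1],-d[0]])/np.linalg.norm(d)
a=np.radians(34.8); n2=np.array([np.cos(a),np.sin(a)]); print(P,np.linalg.norm(d),np.degrees(np.arctan2(*d[::-1])), P.mean(0)-.051*n2)
```

```text
[[ 0.39140576 -0.23562235]
 [ 0.43377388 -0.29666455]] 0.07430483259797727 -55.236293572099974 [ 0.37071121 -0.29524984]
```

The picture was taken before the arm had settled: the pose shifted by (-7, +6) mm afterwards. Allowing for that, the nest centre is about (0.3635, -0.288), which agrees with the top view. Lowering now.

{"name": "move_arm", "arguments": {"deltas": [[0, 0, 1.7, 30, 0, 0, 0], [0, 0, 0, 35, 0, 0, 0], [0, 0, 0, 30, 0, 0, 0], [0, 0, 0, 15, 0, 0, 0], [0, 0, 0, 8, 0, 0, 0], [0, 0, 0, 3, 0, 0, 0], [0, 0, 0, 1.5, 0, 0, 0], [0, 0, 0, 1, 0, 0, 0], [0, 0, 0, 0, 0, 0, 0]]}}

```text
clock: 5.8
eef_pos: [0.3669, -0.2894, 0.0249]
tool_rot: [0.954, 0.299, 0.001, 0.001]
ft_force: [-0.6, 0.5, -1.3]
grip_width: 0.0429
grasp_force: 63.0
```

Run:
```python
from h import *
go(.3633,-.288,34.8,.0235); wl("relay_nest",.009)
```

```text
turn az -0.1 shift before-turn axes [-2.1 -3.2] after-turn [-2.1 -3.2] tz 1.4 q6~1.86
turn az 179.9 shift before-turn axes [-2.1 -3.2] after-turn [2.1 3.2] tz 1.4 q6~5.01
tcp [ 0.3669 -0.2894  0.0249] yaw 34.7 tilt [ 0.0021 -0.0017] t 5.80 w 0.0429 F [-0.6  0.5 -1.3]
relay_nest conf 0.56 rectpx [195. 168. 160. 186.] mean [ 0.3898 -0.2658] c [ 0.364  -0.2863] size [103.  76.] ax 34.9
```

{"name": "move_arm", "arguments": {"deltas": [[0, 0, -3, 0, 0, 0, 0], [0, 0, 0, 1, 0, 0, 0], [0, 0, 0, 0.8, 0, 0, 0], [0, 0, 0, 0, 0, 0, 0], [0, 0, 0, 0, 0, 0, 0]]}}

```text
clock: 6.32
eef_pos: [0.364, -0.2859, 0.0232]
tool_rot: [0.954, 0.299, 0.0, 0.0]
ft_force: [-3.3, 2.4, 7.8]
grip_width: 0.0427
grasp_force: 64.2
```

{"name": "move_arm", "arguments": {"deltas": [[0.3, 0, 0, 0, 0, 0, 0], [0.6, 0, 0, 0, 0, 0, 0], [0.9, 0, 0, -1, 0, 0, 0], [1, 0, 0, -20, 0, 0, 0], [1, 0, 0, -30, 0, 0, 0], [1, 0, 0, -40, 0, 0, 0], [1, 0, 0, -40, 0, 0, 0], [1, 0, 0, -25, 0, 0, 0], [1, 0, 0, 0, 0, 0, 0], [1, 0, 0, 0, 0, 0, 0]]}}

```text
clock: 7.15
eef_pos: [0.3652, -0.2869, 0.1798]
tool_rot: [0.954, 0.299, 0.001, 0.002]
ft_force: [-0.3, 0.2, -0.7]
grip_width: 0.0854
grasp_force: 0.0
```

Run:
```python
from h import *
wl("relay",.039,"wr2"); wl("relay_nest",.009); go(.451,-.107,80,.18)
```

```text
relay conf 0.78 rectpx [257. 158.  50.  83.] mean [ 0.3634 -0.2849] c [ 0.3627 -0.2857] size [73. 42.] ax 33.4
relay_nest conf 0.96 rectpx [244. 141.  77. 103.] mean [ 0.3753 -0.2805] c [ 0.3633 -0.2868] size [103.  77.] ax 34.7
turn az -45.3 shift before-turn axes [173.8 -96.4] after-turn [190.8  55.6] tz -3.7 q6~1.51
turn az 134.7 shift before-turn axes [173.8 -96.4] after-turn [-190.8  -55.6] tz -3.7 q6~4.65
tcp [ 0.3631 -0.2853  0.1763] yaw 34.7 tilt [-0.0028  0.0022] t 7.35 w 0.0852 F [-0.4 -0.3 -0.3]
```

View pics/wr2.png

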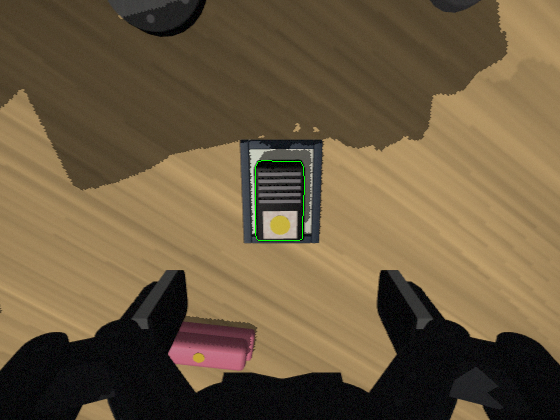

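The relay is home: its centre is within 2 mm of the nest centre (257–307 px inside 241–322). Next is the horn.

{"name": "move_arm", "arguments": {"deltas": [[1, 29, -16, 0, 0, 0, 0], [1, 29, -16, 0, 0, 0, 0], [1, 29, -16, 0, 0, 0, 0], [1, 29, -16, 0, 0, 0, 0], [1, 29, -16, 0, 0, 0, 0], [1, 29, -17, 0, 0, 0, 0], [1, 0, 0, 0, 0, 0, 0], [1, 0, 0, 0, 0, 0, 0], [1, 0, 0, 0, 0, 0, 0]]}}

```text
clock: 8.1
eef_pos: [0.4509, -0.1071, 0.1768]
tool_rot: [0.954, 0.299, -0.001, -0.0]
ft_force: [0.0, -0.3, 0.5]
grip_width: 0.0852
grasp_force: 0.0
```

Run:
```python
from h import *
wl("horn",.022,"wh"); go(.451,-.105,34.7,.034)
```

```text
horn conf 0.77 rectpx [240. 148.  87.  86.] mean [ 0.4529 -0.1035] c [ 0.4524 -0.1043] size [81. 79.] ax 20.9
turn az -0.1 shift before-turn axes [ 1.8 -2.4] after-turn [ 1.8 -2.4] tz 143.3 q6~2.31
turn az 179.9 shift before-turn axes [ 1.8 -2.4] after-turn [-1.8  2.4] tz 143.3 q6~5.45
tcp [ 0.4509 -0.108   0.1773] yaw 34.6 tilt [-0.0017  0.0001] t 8.20 w 0.0852 F [-0.   0.1  0.3]
```

View pics/wh.png

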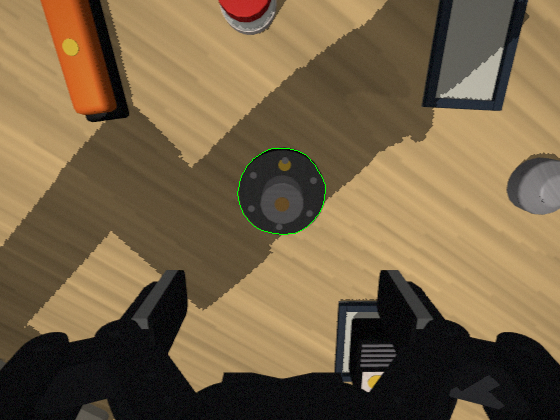

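{"name": "move_arm", "arguments": {"deltas": [[1, 3, -2, 0, 0, 0, 0], [1, 0, 0, 40, 0, 0, 0], [1, 0, 0, 40, 0, 0, 0], [1, 0, 0, 35, 0, 0, 0], [1, 0, 0, 18, 0, 0, 0], [1, 0, 0, 9, 0, 0, 0], [0, 0, 0, 0, 0, 0, 0], [0, 0, 0, 0, 0, 0, 0], [0, 0, 0, 0, 0, 0, 0], [0, 0, 0, 0, 0, 0, 0]]}}

```text
clock: 9.03
eef_pos: [0.4547, -0.1043, 0.0377]
tool_rot: [0.954, 0.298, 0.002, 0.001]
ft_force: [-0.2, -0.7, 0.4]
grip_width: 0.0388
grasp_force: 0.0
```

{"name": "move_arm", "arguments": {"deltas": [[0, 0, 0, 0, 0, 0, 0], [0, 0, 0, 0, 0, 0, 0], [0, 0, 0, 0, 0, 0, 0]]}}

```text
clock: 9.28
eef_pos: [0.4548, -0.1041, 0.038]
tool_rot: [0.954, 0.299, 0.002, 0.001]
ft_force: [-0.3, -0.1, 6.4]
grip_width: 0.0343
grasp_force: 59.9
```

{"name": "move_arm", "arguments": {"deltas": [[0, 0, 0, -15, 0, 0, 0], [0, 0, 0, -35, 0, 0, 0], [0, 0, 0, -40, 0, 0, 0], [0, 0, 0, -25, 0, 0, 0], [0, 0, 0, 0, 0, 0, 0]]}}

```text
clock: 9.7
eef_pos: [0.4572, -0.1047, 0.1573]
tool_rot: [0.954, 0.299, 0.005, 0.003]
ft_force: [0.7, -0.5, -3.3]
grip_width: 0.0342
grasp_force: 60.9
```

{"name": "move_arm", "arguments": {"deltas": [[0, 34, -10.5, 0, 0, 0, 0], [0, 34, -10.5, 0, 0, 0, 0], [0, 34, -10.5, 0, 0, 0, 0], [0, 34, -10.5, 0, 0, 0, 0], [0, 34, -10.5, 0, 0, 0, 0], [0, 34, -10.5, 0, 0, 0, 0], [0, 34, -10.5, 0, 0, 0, 0], [0, 34, -10.5, 0, 0, 0, 0], [0, 34, -10, 0, 0, 0, 0], [0, 0, 0, 0, 0, 0, 0]]}}

```text
clock: 10.53
eef_pos: [0.6535, 0.1538, 0.1477]
tool_rot: [0.954, 0.301, 0.001, -0.001]
ft_force: [1.3, 0.0, -3.8]
grip_width: 0.0345
grasp_force: 60.7
```

{"name": "move_arm", "arguments": {"deltas": [[0, 0, 0, 0, 0, 0, 0], [0, 0, 0, 0, 0, 0, 0]]}}

```text
clock: 10.7
eef_pos: [0.6497, 0.1476, 0.1491]
tool_rot: [0.954, 0.299, -0.002, 0.0]
ft_force: [-0.2, -0.7, -3.0]
grip_width: 0.0342
grasp_force: 60.7
```

Run:
```python
from h import *
go(.6536,.1467,34.7,.041);wl("horn_nest",.009,"whn")
```

```text
turn az 0.1 shift before-turn axes [2.7 2.9] after-turn [2.7 2.9] tz 108.1 q6~2.76
turn az -179.9 shift before-turn axes [2.7 2.9] after-turn [-2.7 -2.9] tz 108.1 q6~-0.38
tcp [0.6497 0.1476 0.1491] yaw 34.8 tilt [-0.0035 -0.0013] t 10.70 w 0.0342 F [-0.2 -0.7 -3. ]
horn_nest conf 0.85 rectpx [223. 130. 129.  88.] mean [0.6731 0.1603] c [0.6699 0.1579] size [ 72. 110.] ax 122.2
```

View pics/whn.png

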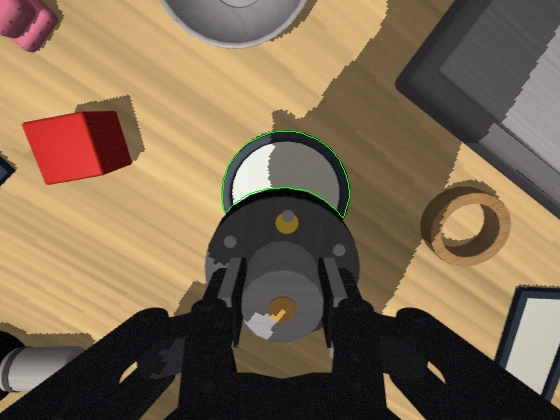

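The horn is held, and its nest shows above it at (287,175), with the upper arc free. I'll fit the 112 mm circle to that arc.

```bash
cat >> h.py <<'E'
def circ(q,z,rad):
    from scipy.optimize import least_squares
    cal=bot.calibration("wrist"); bot.camera("wrist"); o=bot.outline_of(q,"wrist")[0]; m=o["pixels"]
    l,t,w,h=map(int,o["rect"]); xs=np.arange(l+4,l+w-4); ys=np.argmax(m[:,xs],0)
    P=ray("wrist",np.c_[xs,ys],z,cal); f=least_squares(lambda s:np.hypot(*(P-s).T)-rad,P.mean(0)-.03,loss="soft_l1",f_scale=.002)
    print("circle",f.x.round(4),"rms mm %.2f"%(1e3*np.sqrt(np.mean((np.hypot(*(P-f.x).T)-rad)**2)))); return f.x
E
python3 - <<'E'
from h import *
c=circ("horn_nest",.009,.056); a=np.radians(34.7); go(*(c+.0019*np.array([np.cos(a),np.sin(a)])),34.7,.0415)
E
```

```text
circle [0.6527 0.1468] rms mm 0.42
turn az -0.0 shift before-turn axes [3.9 1.1] after-turn [3.9 1.1] tz 109.8 q6~2.76
turn az 180.0 shift before-turn axes [3.9 1.1] after-turn [-3.9 -1.1] tz 109.8 q6~5.90
tcp [0.6504 0.1466 0.1513] yaw 34.7 tilt [-0.0002 -0.0002] t 10.90 w 0.0343 F [-0.5 -0.1 -2.4]
```

{"name": "move_arm", "arguments": {"deltas": [[0, 4, 1, 30, 0, 0, 0], [0, 0, 0, 35, 0, 0, 0], [0, 0, 0, 25, 0, 0, 0], [0, 0, 0, 12, 0, 0, 0], [0, 0, 0, 5, 0, 0, 0], [0, 0, 0, 1, 0, 0, 0], [0, 0, 0, 0, 0, 0, 0], [0, 0, 0, 0, 0, 0, 0], [0, 0, 0, 0, 0, 0, 0]]}}

```text
clock: 11.65
eef_pos: [0.6564, 0.1496, 0.0454]
tool_rot: [0.954, 0.298, 0.002, 0.0]
ft_force: [-0.4, 0.1, -3.4]
grip_width: 0.0344
grasp_force: 60.9
```

{"name": "move_arm", "arguments": {"deltas": [[0, -2, 0, 0, 0, 0, 0], [0, 0, 0, 2, 0, 0, 0], [0, 0, 0, 1.5, 0, 0, 0], [0, 0, 0, 1, 0, 0, 0], [0, 0, 0, 0, 0, 0, 0], [0, 0, 0, 0, 0, 0, 0]]}}

```text
clock: 12.15
eef_pos: [0.6536, 0.1482, 0.0411]
tool_rot: [0.954, 0.299, 0.001, 0.0]
ft_force: [-3.9, -1.1, 7.3]
grip_width: 0.0341
grasp_force: 62.1
```

{"name": "move_arm", "arguments": {"deltas": [[0.3, 0, 0, 0, 0, 0, 0], [0.6, 0, 0, 0, 0, 0, 0], [0.8, 0, 0, -3, 0, 0, 0], [0.8, 0, 0, -15, 0, 0, 0], [1, 0, 0, -30, 0, 0, 0], [1, 0, 0, -40, 0, 0, 0], [1, 0, 0, -40, 0, 0, -4], [1, 0, 0, -12, 0, 0, -5], [1, 0, 0, 0, 0, 0, 0], [1, 0, 0, 0, 0, 0, 0]]}}

```text
clock: 12.98
eef_pos: [0.6541, 0.1484, 0.18]
tool_rot: [0.928, 0.372, 0.002, 0.0]
ft_force: [-0.8, 0.4, -0.3]
grip_width: 0.0853
grasp_force: 0.0
```

Run:
```python
from h import *
wl("horn",.025,"wh2"); wl("horn_nest",.009); go(.458,.096,43.8,.18)
```

```text
horn conf 0.86 rectpx [239. 151.  82.  89.] mean [0.652  0.1491] c [0.6507 0.1481] size [80. 80.] ax 85.9
horn_nest conf 0.96 rectpx [225. 130. 117. 117.] mean [0.6629 0.1544] c [0.6529 0.1483] size [109. 110.] ax 90.0
turn az -0.1 shift before-turn axes [-176.1  -96.5] after-turn [-175.9  -96.9] tz -4.0 q6~2.58
turn az 179.9 shift before-turn axes [-176.1  -96.5] after-turn [175.9  96.9] tz -4.0 q6~5.73
tcp [0.652  0.1479 0.176 ] yaw 43.7 tilt [-0.0042 -0.0009] t 13.18 w 0.0850 F [ 0.1  1.  -0.1]
```

View pics/wh2.png

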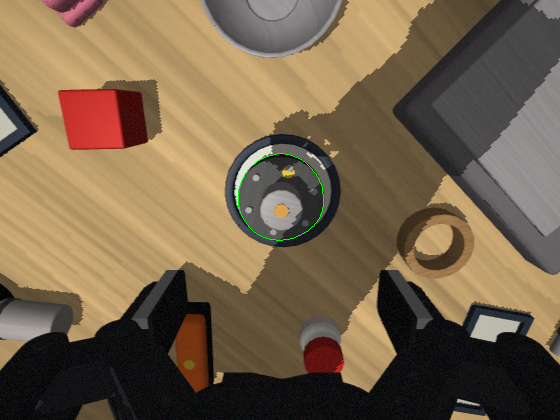

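The horn is home, its disc (centre ~(281,196) px) inside the rim on all sides. Next is the amber lamp.

{"name": "move_arm", "arguments": {"deltas": [[1, -29, -16, 0, 0, 0, 0], [1, -29, -16, 0, 0, 0, 0], [1, -29, -16, 0, 0, 0, 0], [1, -29, -16, 0, 0, 0, 0], [1, -29, -16, 0, 0, 0, 0], [1, -29, -16, 0, 0, 0, 0], [1, 0, 0, 0, 0, 0, 0], [1, 0, 0, 0, 0, 0, 0], [1, 0, 0, 0, 0, 0, 0]]}}

```text
clock: 13.93
eef_pos: [0.4614, 0.0972, 0.1782]
tool_rot: [0.928, 0.372, 0.0, 0.0]
ft_force: [-0.5, -0.5, -0.3]
grip_width: 0.0855
grasp_force: 0.0
```

Run:
```python
from h import *
wl("lamp",.02,"wl1"); go(.458,.096,43.8,.022)
```

```text
lamp conf 0.56 rectpx [261. 138.  40. 114.] mean [0.4607 0.0995] c [0.4581 0.097 ] size [110.  36.] ax 42.3
turn az -0.1 shift before-turn axes [-4.2 -2. ] after-turn [-4.2 -2. ] tz 156.4 q6~2.58
turn az 179.9 shift before-turn axes [-4.2 -2. ] after-turn [4.2 2. ] tz 156.4 q6~5.73
tcp [0.4624 0.0975 0.1784] yaw 43.7 tilt [0.0009 0.0002] t 14.03 w 0.0856 F [-0.2  0.1 -0.1]
```

View pics/wl1.png

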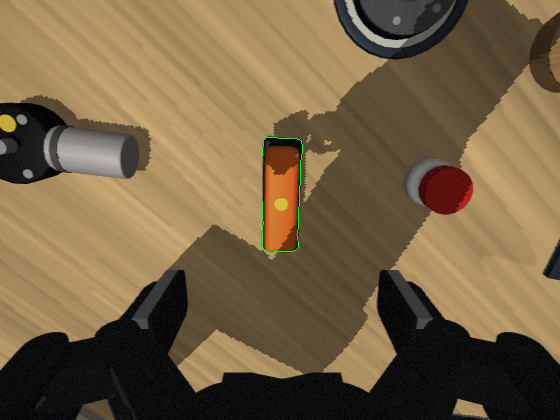

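{"name": "move_arm", "arguments": {"deltas": [[1, -4, -1, 0, 0, 0, 1], [1, 0, 0, 40, 0, 0, 0], [1, 0, 0, 40, 0, 0, 0], [1, 0, 0, 40, 0, 0, 0], [1, 0, 0, 22, 0, 0, 0], [1, 0, 0, 10, 0, 0, 0], [1, 0, 0, 3, 0, 0, 0], [1, 0, 0, 0, 0, 0, 0], [1, 0, 0, 0, 0, 0, 0]]}}

```text
clock: 14.78
eef_pos: [0.4586, 0.0954, 0.024]
tool_rot: [0.931, 0.364, 0.001, 0.0]
ft_force: [0.6, 0.1, 1.1]
grip_width: 0.0856
grasp_force: 0.0
```

{"name": "move_arm", "arguments": {"deltas": [[0, 0, 0, 1, 0, 0, 0], [0, 0, 0, 0, 0, 0, 0], [0, 0, 0, 0, 0, 0, 0], [0, 0, 0, 0, 0, 0, 0], [0, 0, 0, 0, 0, 0, 0], [0, 0, 0, 0, 0, 0, 0], [0, 0, 0, 0, 0, 0, 0]]}}

```text
clock: 15.37
eef_pos: [0.4583, 0.0953, 0.0233]
tool_rot: [0.931, 0.364, 0.001, 0.0]
ft_force: [0.3, -0.5, 4.9]
grip_width: 0.0286
grasp_force: 61.3
```

Run:
```python
from h import *
go(.661,-.156,31.8,.15)
```

```text
turn az 10.9 shift before-turn axes [-21.6 322.1] after-turn [ 39.8 320.3] tz -126.7 q6~2.35
turn az -169.1 shift before-turn axes [-21.6 322.1] after-turn [ -39.8 -320.3] tz -126.7 q6~-0.79
tcp [0.4583 0.0953 0.0233] yaw 42.7 tilt [0.0019 0.0003] t 15.37 w 0.0286 F [ 0.3 -0.5  4.9]
```

{"name": "move_arm", "arguments": {"deltas": [[0, 0, 0, -15, 0, 0, 0], [0, 0, 0, -35, 0, 0, 0], [0, 0, 0, -40, 0, 0, 4], [0, 0, 0, -35, 0, 0, 4], [0, 0, 0, 0, 0, 0, 2.9], [0, 0, 0, 0, 0, 0, 0]]}}

```text
clock: 15.87
eef_pos: [0.4591, 0.0955, 0.1498]
tool_rot: [0.962, 0.274, 0.003, 0.0]
ft_force: [0.5, 0.2, -2.0]
grip_width: 0.0285
grasp_force: 60.5
```

{"name": "move_arm", "arguments": {"deltas": [[0, 4.4, 35.5, 0, 0, 0, 0], [0, 4.4, 35.5, 0, 0, 0, 0], [0, 4.4, 35.5, 0, 0, 0, 0], [0, 4.4, 35.5, 0, 0, 0, 0], [0, 4.4, 35.5, 0, 0, 0, 0], [0, 4.4, 35.5, 0, 0, 0, 0], [0, 4.4, 35.5, 0, 0, 0, 0], [0, 4.4, 35.5, 0, 0, 0, 0], [0, 4.4, 35.5, 0, 0, 0, 0], [0, 0, 0, 0, 0, 0, 0]]}}

```text
clock: 16.7
eef_pos: [0.6613, -0.1609, 0.1426]
tool_rot: [0.962, 0.272, -0.002, 0.0]
ft_force: [0.7, 0.1, -0.8]
grip_width: 0.028
grasp_force: 60.5
```

{"name": "move_arm", "arguments": {"deltas": [[0, 0, 0, 0, 0, 0, 0], [0, 0, 0, 0, 0, 0, 0], [0, 0, 0, 0, 0, 0, 0]]}}

```text
clock: 16.95
eef_pos: [0.6584, -0.1543, 0.1463]
tool_rot: [0.961, 0.275, -0.001, -0.001]
ft_force: [0.4, -0.2, -0.7]
grip_width: 0.0287
grasp_force: 60.5
```

Run:
```python
from h import *
wl("lamp_nest",.009,"wln"); go(.661,-.156,31.8,.027)
```

```text
lamp_nest conf 0.92 rectpx [246. 113.  85. 144.] mean [ 0.7029 -0.137 ] c [ 0.67   -0.1521] size [126.  68.] ax 31.9
turn az 0.1 shift before-turn axes [0.7 2.7] after-turn [0.7 2.7] tz 120.6 q6~2.35
turn az -179.9 shift before-turn axes [0.7 2.7] after-turn [-0.7 -2.7] tz 120.6 q6~-0.79
tcp [ 0.659  -0.1541  0.1476] yaw 31.9 tilt [-0.0008  0.0003] t 17.05 w 0.0288 F [-0.1  0.7  0.5]
```

View pics/wln.png

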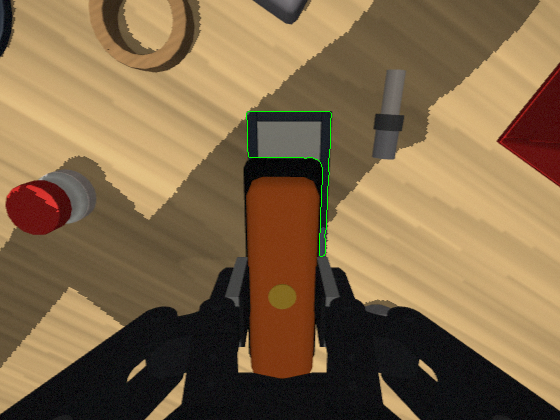

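{"name": "move_arm", "arguments": {"deltas": [[0, 1, 3.5, 30, 0, 0, 0], [0, 0, 0, 38, 0, 0, 0], [0, 0, 0, 30, 0, 0, 0], [0, 0, 0, 13, 0, 0, 0], [0, 0, 0, 5, 0, 0, 0], [0, 0, 0, 1, 0, 0, 0], [0, 0, 0, 0, 0, 0, 0], [0, 0, 0, 0, 0, 0, 0], [0, 0, 0, 0, 0, 0, 0]]}}

```text
clock: 17.8
eef_pos: [0.6639, -0.158, 0.0329]
tool_rot: [0.962, 0.274, 0.002, 0.001]
ft_force: [-0.3, -0.2, -1.0]
grip_width: 0.0289
grasp_force: 60.5
```

Run:
```python
from h import *
wl("lamp_nest",.009); go(.662,-.1566,31.8,.0263)
```

```text
lamp_nest conf 0.78 rectpx [210. 119. 142. 248.] mean [ 0.6962 -0.1347] c [ 0.664  -0.1556] size [142.  68.] ax 31.9
turn az 0.0 shift before-turn axes [-0.5 -2. ] after-turn [-0.5 -2. ] tz 6.0 q6~2.35
turn az -180.0 shift before-turn axes [-0.5 -2. ] after-turn [0.5 2. ] tz 6.0 q6~-0.79
tcp [ 0.6634 -0.158   0.0323] yaw 31.8 tilt [ 0.0029 -0.0007] t 17.90 w 0.0287 F [ 0.3  1.  -0.6]
```

{"name": "move_arm", "arguments": {"deltas": [[0, 0, -1.5, 0, 0, 0, 0], [0, 0, 0, 2, 0, 0, 0], [0, 0, 0, 1.5, 0, 0, 0], [0, 0, 0, 1.5, 0, 0, 0], [0, 0, 0, 1, 0, 0, 0], [0, 0, 0, 0, 0, 0, 0], [0, 0, 0, 0, 0, 0, 0], [0, 0, 0, 0, 0, 0, 0]]}}

```text
clock: 18.57
eef_pos: [0.6617, -0.1566, 0.0264]
tool_rot: [0.962, 0.274, 0.0, 0.0]
ft_force: [-3.5, 1.9, 9.4]
grip_width: 0.0286
grasp_force: 61.7
```

Contact with the floor. Release, rise and check.

{"name": "move_arm", "arguments": {"deltas": [[0.3, 0, 0, 0, 0, 0, 0], [0.6, 0, 0, 0, 0, 0, 0], [0.8, 0, 0, -3, 0, 0, 0], [0.9, 0, 0, -15, 0, 0, 0], [1, 0, 0, -35, 0, 0, 0], [1, 0, 0, -40, 0, 0, 0], [1, 0, 0, -40, 0, 0, 0], [1, 0, 0, -20, 0, 0, 0], [1, 0, 0, 0, 0, 0, 0], [1, 0, 0, 0, 0, 0, 0]]}}

```text
clock: 19.4
eef_pos: [0.6628, -0.1569, 0.1796]
tool_rot: [0.962, 0.274, 0.002, 0.001]
ft_force: [-0.6, 0.5, -0.3]
grip_width: 0.0854
grasp_force: 0.0
```

Run:
```python
from h import *
wl("lamp",.023,"wl2"); wl("lamp_nest",.009); bot.camera("top")
o=bot.outline_of("motor","top")[0]; ys,xs=np.nonzero(o["pixels"]); 
D=cv2.distanceTransform(o["pixels"].astype(np.uint8),cv2.DIST_L2,5); v,u=np.unravel_index(D.argmax(),D.shape)
g=ray("top",[[u,v]],.034)[0]; m=ray("top",[[xs.mean(),ys.mean()]],.03)[0]; print("gearbox",g.round(3),"mean",m.round(3),np.degrees(np.arctan2(*(g-m)[::-1])))
go(.355,.27,120,.18)
```

```text
lamp conf 0.65 rectpx [262. 137.  37. 114.] mean [ 0.6652 -0.1532] c [ 0.6626 -0.155 ] size [108.  36.] ax 31.1
lamp_nest conf 0.79 rectpx [244. 113.  79. 145.] mean [ 0.6716 -0.1517] c [ 0.6633 -0.1552] size [140.  70.] ax 31.8
gearbox [0.339 0.289] mean [0.352 0.272] 127.23296578292472
turn az -88.2 shift before-turn axes [ -34.8 -523.5] after-turn [522.1 -51.6] tz -4.6 q6~1.70
turn az 91.8 shift before-turn axes [ -34.8 -523.5] after-turn [-522.1   51.6] tz -4.6 q6~4.84
tcp [ 0.6607 -0.1563  0.1754] yaw 31.8 tilt [-0.0036  0.0009] t 19.70 w 0.0858 F [-1.  -0.5  0.2]
```

View pics/wl2.png

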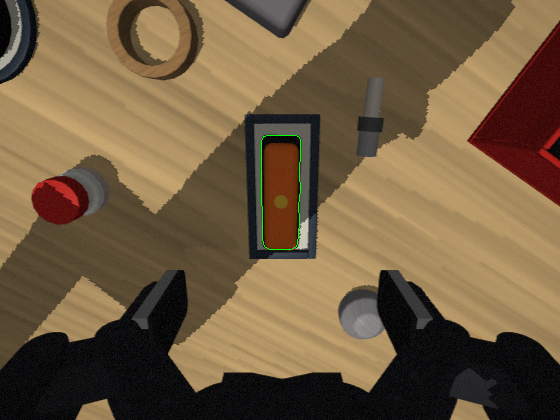

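The lamp is home, within 1 mm of its nest's centre (dot at (281,201)). The motor is last. Its x axis is about 127°, so I'll view it from above the can.

{"name": "move_arm", "arguments": {"deltas": [[1, -2.5, -36, 0, 0, 0, 0], [1, -2.5, -36, 0, 0, 0, 0], [1, -2.5, -36, 0, 0, 0, 0], [1, -2.5, -36, 0, 0, 0, 0], [1, -2.5, -36, 0, 0, 0, 0], [1, -2.5, -36, 0, 0, 0, 0], [1, -2.5, -36, 0, 0, 0, 0], [1, -2.5, -36, 0, 0, 0, 0], [1, -2.5, -36, 0, 0, 0, 0], [1, -2.5, -36, 0, 0, 0, 0]]}}

```text
clock: 20.53
eef_pos: [0.4488, 0.1371, 0.1769]
tool_rot: [0.962, 0.274, -0.001, -0.0]
ft_force: [0.5, 0.5, -0.4]
grip_width: 0.0857
grasp_force: 0.0
```

{"name": "move_arm", "arguments": {"deltas": [[1, -2.5, -36, 0, 0, 0, 0], [1, -2.5, -36, 0, 0, 0, 0], [1, -2.5, -36, 0, 0, 0, 0], [1, -2.5, -36, 0, 0, 0, 0], [1, 0, 0, 0, 0, 0, -6.8], [1, 0, 0, 0, 0, 0, -6.8], [1, 0, 0, 0, 0, 0, -6.8], [1, 0, 0, 0, 0, 0, -6.8], [1, 0, 0, 0, 0, 0, -6.8], [1, 0, 0, 0, 0, 0, -6.8]]}}

```text
clock: 21.37
eef_pos: [0.3723, 0.2424, 0.1768]
tool_rot: [0.799, 0.601, -0.0, -0.005]
ft_force: [-0.4, 0.3, -0.1]
grip_width: 0.0851
grasp_force: 0.0
```

{"name": "move_arm", "arguments": {"deltas": [[1, 0, 0, 0, 0, 0, -6.8], [1, 0, 0, 0, 0, 0, -6.8], [1, 0, 0, 0, 0, 0, -6.8], [1, 0, 0, 0, 0, 0, -6.8], [1, 0, 0, 0, 0, 0, -6.8], [1, 0, 0, 0, 0, 0, -6.8], [1, 0, 0, 0, 0, 0, -6.8], [1, 0, 0, 0, 0, 0, -6.8], [1, 0, 0, 0, 0, 0, 0], [1, 0, 0, 0, 0, 0, 0]]}}

```text
clock: 22.2
eef_pos: [0.3725, 0.2424, 0.177]
tool_rot: [0.44, 0.898, 0.002, -0.005]
ft_force: [-0.2, 0.2, -0.9]
grip_width: 0.0852
grasp_force: 0.0
```

Run:
```python
from h import *
wl("motor",.025,"wm"); go(.366,.252,127,.014)
```

```text
motor conf 0.90 rectpx [245.  82.  84. 156.] mean [0.3507 0.2767] c [0.3602 0.2727] size [ 69. 132.] ax 136.3
turn az 0.8 shift before-turn axes [11.6  0.6] after-turn [11.6  0.5] tz 163.2 q6~1.52
turn az -179.2 shift before-turn axes [11.6  0.6] after-turn [-11.6  -0.5] tz 163.2 q6~-1.62
tcp [0.3726 0.2425 0.1772] yaw 127.8 tilt [-0.0061  0.008 ] t 22.30 w 0.0853 F [ 0.8  0.2 -0.6]
```

View pics/wm.png

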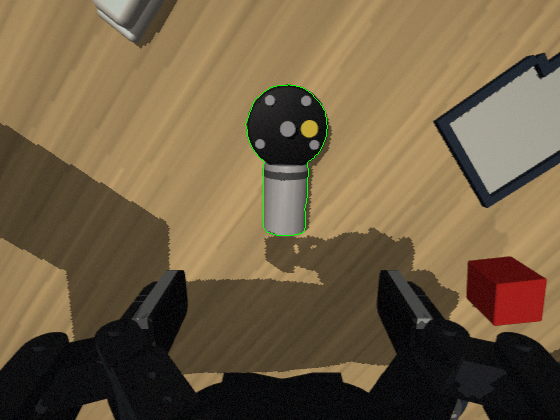

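The wrist view shows the motor lying along the tool's x axis. The gearbox circle is at (287,125), the can runs to row 235 (mid-column 286), and its nest is at upper right.

Run:
```python
from h import *
g=ray("wrist",[[287.2,125]],.034)[0]; c=ray("wrist",[[286,235]],.039)[0]; d=g-c; L=np.linalg.norm(d); y=np.degrees(np.arctan2(d[1],d[0]))
u=d/L; print("gear",g,"canend",c,"len (94 expected)",L,"yaw",y); a=g-.030*u; b=c+.064*u; o=(a+b)/2; print("origin",a,b); gp=o-.025*u; print("grip",gp); go(*gp,y,.014)
```

```text
gear [0.33659919 0.29683009] canend [0.39405434 0.22159725] len (94 expected) 0.09466294810723497 yaw 127.36888888429256
origin [0.35480752 0.27298776] [0.3552099  0.27246089]
grip [0.37018232 0.25285571]
turn az 0.4 shift before-turn axes [9.7 4.5] after-turn [9.7 4.4] tz 163.2 q6~1.51
turn az -179.6 shift before-turn axes [9.7 4.5] after-turn [-9.7 -4.4] tz 163.2 q6~-1.63
tcp [0.3726 0.2425 0.1772] yaw 127.8 tilt [-0.0061  0.008 ] t 22.30 w 0.0853 F [ 0.8  0.2 -0.6]
```

{"name": "move_arm", "arguments": {"deltas": [[1, 9.5, 4.5, 0, 0, -0.57, 0.4], [1, 0, 0, 40, 0, 0, 0], [1, 0, 0, 40, 0, 0, 0], [1, 0, 0, 40, 0, 0, 0], [1, 0, 0, 25, 0, 0, 0], [1, 0, 0, 13, 0, 0, 0], [1, 0, 0, 5, 0, 0, 0], [1, 0, 0, 0, 0, 0, 0], [1, 0, 0, 0, 0, 0, 0]]}}

```text
clock: 23.05
eef_pos: [0.3711, 0.2533, 0.0151]
tool_rot: [0.442, 0.897, 0.001, 0.0]
ft_force: [0.2, -0.2, -0.4]
grip_width: 0.0853
grasp_force: 0.0
```

Run:
```python
from h import *
go(.3702,.2529,127.4,.014)
```

```text
turn az 0.1 shift before-turn axes [ 0.2 -1. ] after-turn [ 0.2 -1. ] tz 1.1 q6~1.52
turn az -179.9 shift before-turn axes [ 0.2 -1. ] after-turn [-0.2  1. ] tz 1.1 q6~-1.62
tcp [0.3711 0.2533 0.0151] yaw 127.5 tilt [0.0013 0.001 ] t 23.05 w 0.0853 F [ 0.2 -0.2 -0.4]
```

{"name": "move_arm", "arguments": {"deltas": [[0, 0, -1, 1, 0, 0, 0], [0, 0, 0, 0, 0, 0, 0], [0, 0, 0, 0, 0, 0, 0], [0, 0, 0, 0, 0, 0, 0], [0, 0, 0, 0, 0, 0, 0], [0, 0, 0, 0, 0, 0, 0], [0, 0, 0, 0, 0, 0, 0]]}}

```text
clock: 23.63
eef_pos: [0.3702, 0.2525, 0.0147]
tool_rot: [0.442, 0.897, 0.001, 0.001]
ft_force: [-1.6, -0.0, 6.6]
grip_width: 0.0382
grasp_force: 59.5
```

{"name": "move_arm", "arguments": {"deltas": [[0, 0, 0, -10, 0, 0, 0], [0, 0, 0, -20, 0, 0, 0], [0, 0, 0, -30, 0, 0, 0], [0, 0, 0, -30, 0, 0, 0], [0, 0, 0, -20, 0, 0, 0], [0, 0, 0, 0, 0, 0, -5], [0, 0, 0, 0, 0, 0, -7], [0, 0, 0, 0, 0, 0, -7], [0, 0, 0, 0, 0, 0, -7], [0, 0, 0, 0, 0, 0, -7]]}}

```text
clock: 24.47
eef_pos: [0.3689, 0.2517, 0.1231]
tool_rot: [0.166, 0.986, -0.0, -0.0]
ft_force: [0.4, -0.4, -5.0]
grip_width: 0.0379
grasp_force: 61.9
```

Run:
```python
from h import *
n=np.array([.510,.4425]);a=np.radians(-106); u=np.array([np.cos(a),np.sin(a)]); print(n-.025*u)
go(*(n-.025*u),-106,.13)
```

```text
[0.51689093 0.46653154]
turn az 86.9 shift before-turn axes [-69.4 251.5] after-turn [247.3  83. ] tz -6.9 q6~2.58
turn az -93.1 shift before-turn axes [-69.4 251.5] after-turn [-247.3  -83. ] tz -6.9 q6~-0.56
tcp [0.3689 0.2517 0.1231] yaw 160.9 tilt [-0.0007 -0.0005] t 24.47 w 0.0379 F [ 0.4 -0.4 -5. ]
```

{"name": "move_arm", "arguments": {"deltas": [[0, 0, 0, 0, 0, 0, -7.1], [0, 0, 0, 0, 0, 0, -7.1], [0, 0, 0, 0, 0, 0, -7.1], [0, 0, 0, 0, 0, 0, -7.1], [0, 0, 0, 0, 0, 0, -7.1], [0, 0, 0, 0, 0, 0, -7.1], [0, 0, 0, 0, 0, 0, -7.1], [0, 0, 0, 0, 0, 0, -7.1], [0, 0, 0, 0, 0, 0, -7.1], [0, 0, 0, 0, 0, 0, -7.1]]}}

```text
clock: 25.3
eef_pos: [0.3689, 0.2517, 0.123]
tool_rot: [-0.437, 0.899, -0.0, -0.001]
ft_force: [0.2, -0.3, -4.9]
grip_width: 0.0382
grasp_force: 61.9
```

{"name": "move_arm", "arguments": {"deltas": [[0, 0, 0, 0, 0, 0, -7.1], [0, 0, 0, 0, 0, 0, -7.1], [0, 0, 0, 0, 0, 0, -7.1], [0, 0, 0, 0, 0, 0, -0.8], [0, -28, -9.5, -3, 0, 0, 0], [0, -28, -9.5, -3, 0, 0, 0], [0, -28, -9.5, -3, 0, 0, 0], [0, -28, -9.5, -3, 0, 0, 0], [0, -28, -9.5, -3, 0, 0, 0], [0, -28, -9.5, -3, 0, 0, 0]]}}

```text
clock: 26.13
eef_pos: [0.4719, 0.3981, 0.141]
tool_rot: [-0.598, 0.801, -0.0, -0.001]
ft_force: [0.6, 1.2, -4.7]
grip_width: 0.0384
grasp_force: 61.7
```

{"name": "move_arm", "arguments": {"deltas": [[0, -28, -9.5, -3, 0, 0, 0], [0, -28, -9.5, -3, 0, 0, 0], [0, -20, -6.5, 0, 0, 0, 0], [0, 0, 0, 0, 0, 0, 0], [0, 0, 0, 0, 0, 0, 0], [0, 0, 0, 0, 0, 0, 0], [0, 0, 0, 0, 0, 0, 0]]}}

```text
clock: 26.72
eef_pos: [0.5168, 0.462, 0.1472]
tool_rot: [-0.599, 0.801, -0.0, -0.001]
ft_force: [1.0, -0.1, -5.3]
grip_width: 0.0379
grasp_force: 61.7
```

Run:
```python
from h import *
wl("motor_nest",.009,"wmn"); go(.5169,.4665,-106,.0177)
```

```text
motor_nest conf 0.94 rectpx [217.  75. 128.  31.] mean [0.4902 0.3719] c [0.4915 0.3751] size [ 18. 100.] ax 164.4
turn az -0.4 shift before-turn axes [-4.   1.5] after-turn [-4.   1.4] tz 130.3 q6~-0.56
turn az 179.6 shift before-turn axes [-4.   1.5] after-turn [ 4.  -1.4] tz 130.3 q6~2.58
tcp [0.5172 0.4622 0.148 ] yaw -106.4 tilt [ 0.0001 -0.    ] t 26.82 w 0.0381 F [ 0.3 -0.5 -4.6]
```

View pics/wmn.png

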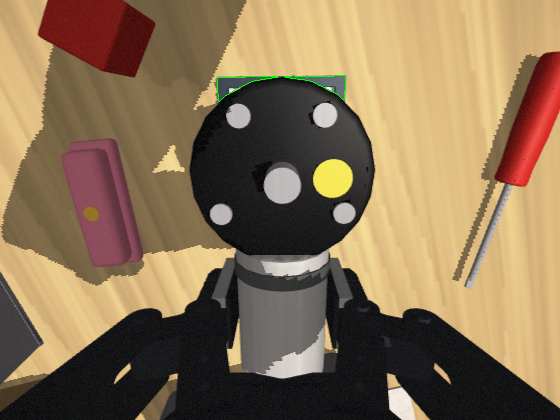

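Run:
```python
from h import *
E=ray("wrist",[[217.5,76.5],[345.5,75.5]],.009); d=E[1]-E[0]; print(np.linalg.norm(d)); m=E.mean(0)
y=np.degrees(np.arctan2(d[1],d[0]))+90; print("nest yaw",y)
a=np.radians(-105.9); u=np.array([np.cos(a),np.sin(a)]); n=m-.080*u; print("nest",n)
o=bot.get_obs(); p=o["eef_pos"]; g=ray("wrist",[[281.8,167.5]],p[2]+.0193)[0]; t=np.radians(-106.4); ut=np.array([np.cos(t),np.sin(t)]); v=np.array([np.sin(t),-np.cos(t)])
print("gear rel tcp along x (55 exp)",(g-p[:2])@ut,"y",(g-p[:2])@v)
n=(n+np.array([.510,.4425]))/2
go(*(n-.025*u),-105.9,.0177)
```

```text
0.0989988255324617
nest yaw 253.98091272490143
nest [0.51106913 0.44433395]
gear rel tcp along x (55 exp) 0.055577376079565734 y 0.000264442121954414
turn az -0.5 shift before-turn axes [-5.1  1.3] after-turn [-5.1  1.2] tz 130.3 q6~-0.56
turn az 179.5 shift before-turn axes [-5.1  1.3] after-turn [ 5.1 -1.2] tz 130.3 q6~2.58
tcp [0.5172 0.4622 0.148 ] yaw -106.4 tilt [ 0.0001 -0.    ] t 26.82 w 0.0381 F [ 0.3 -0.5 -4.6]
```

{"name": "move_arm", "arguments": {"deltas": [[0, -5.5, 1, 25, 0, 0, -0.5], [0, 0, 0, 35, 0, 0, 0], [0, 0, 0, 35, 0, 0, 0], [0, 0, 0, 18, 0, 0, 0], [0, 0, 0, 8, 0, 0, 0], [0, 0, 0, 2, 0, 0, 0], [0, 0, 0, 0, 0, 0, 0], [0, 0, 0, 0, 0, 0, 0], [0, 0, 0, 0, 0, 0, 0], [0, 0, 0, 0, 0, 0, 0]]}}

```text
clock: 27.65
eef_pos: [0.5195, 0.4698, 0.0273]
tool_rot: [-0.603, 0.798, 0.0, 0.002]
ft_force: [-0.3, -0.3, -4.1]
grip_width: 0.0378
grasp_force: 61.7
```

Run:
```python
from h import *
a=np.radians(-105.9); u=np.array([np.cos(a),np.sin(a)]); n=np.array([.5108,.4438])
go(*(n-.025*u),-105.9,.0177)
```

```text
turn az 0.0 shift before-turn axes [2.3 1.2] after-turn [2.3 1.2] tz 9.6 q6~-0.56
turn az -180.0 shift before-turn axes [2.3 1.2] after-turn [-2.3 -1.2] tz 9.6 q6~-3.70
tcp [0.5195 0.4698 0.0273] yaw -105.9 tilt [0.0037 0.0032] t 27.65 w 0.0378 F [-0.3 -0.3 -4.1]
```

{"name": "move_arm", "arguments": {"deltas": [[0, 1, 1, 3, 0, 0, 0], [0, 0, 0, 3, 0, 0, 0], [0, 0, 0, 1.5, 0, 0, 0], [0, 0, 0, 1, 0, 0, 0], [0, 0, 0, 0.7, 0, 0, 0], [0, 0, 0, 0, 0, 0, 0], [0, 0, 0, 0, 0, 0, 0], [0, 0, 0, 0, 0, 0, 0]]}}

```text
clock: 28.32
eef_pos: [0.517, 0.4681, 0.0178]
tool_rot: [-0.603, 0.798, 0.0, 0.001]
ft_force: [-3.0, -3.0, 6.6]
grip_width: 0.0379
grasp_force: 63.1
```

{"name": "move_arm", "arguments": {"deltas": [[0.3, 0, 0, 0, 0, 0, 0], [0.6, 0, 0, 0, 0, 0, 0], [0.9, 0, 0, -3, 0, 0, 0], [1, 0, 0, -15, 0, 0, 0], [1, 0, 0, -30, 0, 0, 0], [1, 0, 0, -40, 0, 0, 0], [1, 0, 0, -40, 0, 0, 0], [1, 0, 0, -30, 0, 0, 0], [1, 0, 0, 0, 0, 0, 0], [1, 0, 0, 0, 0, 0, 0]]}}

```text
clock: 29.15
eef_pos: [0.5187, 0.4695, 0.1777]
tool_rot: [-0.603, 0.798, 0.0, 0.004]
ft_force: [0.4, 0.2, -0.3]
grip_width: 0.0853
grasp_force: 0.0
```

{"name": "move_arm", "arguments": {"deltas": [[1, 0, 0, 0, 0, 0, 0], [1, 0, 0, 0, 0, 0, 0]]}}

```text
clock: 29.32
eef_pos: [0.5163, 0.4674, 0.1716]
tool_rot: [-0.603, 0.798, -0.0, -0.001]
ft_force: [-0.1, -0.5, 0.8]
grip_width: 0.0854
grasp_force: 0.0
```

Run:
```python
from h import *
wl("motor_nest",.009); wl("motor",.03,"wm2")
for q,z in(("motor_nest",.009),("motor",.033)): look(q,"wrist",z,1)
im=snap("top","top1")
for q,z in(("horn",.025),("horn_nest",.009),("relay",.039),("relay_nest",.009),("lamp",.02),("lamp_nest",.009)): look(q,"top",z,2)
w=cv2.imread("pics/wm2.png"); cv2.imwrite("pics/fin.png",np.hstack([cv2.resize(w,(400,300)),cv2.resize(im[60:300,60:480],(400,300))]))
```

```text
motor_nest conf 0.67 rectpx [221.  72. 117. 179.] mean [0.5059 0.422 ] c [0.5112 0.4436] size [160. 102.] ax 74.1
motor conf 0.64 rectpx [238.  96.  82. 157.] mean [0.509  0.4395] c [0.5062 0.4501] size [131.  68.] ax 84.6
motor_nest wrist conf 0.90 px [279. 140.] xy [0.5061 0.4228] rect mm [511. 444.] [161. 101.] ang 74.2
motor wrist conf 0.64 px [280. 165.] xy [0.5096 0.4399] rect mm [507. 450.] [130.  68.] ang 84.6
horn top conf 0.95 px [235. 135.] xy [0.6484 0.1464] rect mm [650. 145.] [78. 79.] ang 89.1
horn_nest top conf 0.79 px [236. 137.] xy [0.6478 0.1441] rect mm [650. 147.] [110. 105.] ang 89.1
horn_nest top conf 0.61 px [380. 228.] xy [ 0.3636 -0.2856] rect mm [ 363. -287.] [105.  79.] ang 33.6
relay top conf 0.62 px [381. 229.] xy [ 0.3601 -0.2843] rect mm [ 360. -285.] [68. 45.] ang 35.5
relay_nest top conf 0.89 px [378. 228.] xy [ 0.3628 -0.279 ] rect mm [ 362. -286.] [102.  80.] ang 34.3
lamp top conf 0.79 px [391. 291.] xy [ 0.1758 -0.3102] rect mm [ 176. -311.] [ 37. 109.] ang 26.8
lamp top conf 0.76 px [145. 134.] xy [0.6587 0.4174] rect mm [659. 418.] [111.  37.] ang 76.9
lamp_nest top conf 0.86 px [335. 131.] xy [ 0.6604 -0.1565] rect mm [ 661. -156.] [140.  69.] ang 31.6
```

View pics/fin.png

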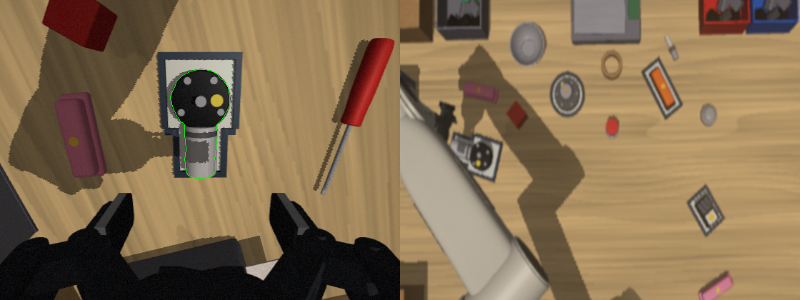

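The final picture shows all four parts seated: the motor in its key nest (left pane, gearbox at (201,98) centred in the wide bay), and the horn, lamp and relay inside their rims (right pane). The gripper is clear of everything.

```bash
python3 -c "
from h import *
print(bot.job_done())"
```

```text
the job is handed in; nothing more can be done
None
```

The horn, motor, relay and lamp were each set down, released and seen seated in their matching nests, and the job was handed in at about 30 s of the 104 s allowed; no verdict was returned.

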